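Rock the jammed pepper mill free of the condiment rack

TASK

The pepper mill is jammed between the two stiff sliding dividers of the condiment rack, and pulled straight up it would bring the whole rack with it. Push the mill's head over to one side and then to the other, so that the leaning mill shoves first one divider and then the other aside, until it stands loose; then lift it over the rack's front rail and set it down gently, upright, on the serving tray next to the white jar. Leave the rack standing where it is, and do not knock over or push about the jars in the rack and on the tray.

Things in the scene. Friction and masses are not known exactly. Their poses are not given: they have to be found in the camera images.
- mill: Turned wooden pepper mill, 170 tall, about 0.18 kg. Origin: centre of its underside, z up along its axis. Body tapers from 58 diameter at the foot to 48 at 120; ball-shaped head 123 to 159, widest (50) at 137; 12 wide metal knob on top to 170. Its foot stands in the rack's recess, its body pinched by the dividers. Round: its yaw means nothing. Tips over only if leaned past about 20 degrees.
- rack: Loose wooden condiment rack on rubber feet, 1.4 kg, 114 (x) x 300 (y). Origin: centre of its underside; -x is its front (robot's side), +y its left seen from there. Board top at z 21; a round recess 62 wide, 10 deep (bottom z 11) at its centre holds the mill's foot. Ends 101 high; steel front rail 8 thick at x -48, top at z 54; rear rails at x +48. Jars stand near y +103 and -103.
- div_left (a joint): Sliding steel divider of the rack on the mill's +y side. 0: rubber pad tight on the mill; grows to 0.014 as it is pushed outward (+y). Plate 3 thick, 84 deep (x), top at z 96; pad at z 70 to 84 (rack frame). Stiff: slides only at about 14 N, no spring, stays where pushed. The mill's foot passes freely once both dividers are 4 mm or more out.
- div_right (a joint): The same divider on the mill's -y side of the rack; 0: pad tight on the mill, grows to 0.014 as it is pushed outward (rack's -y).
- tray: Fixed rectangular wooden serving tray, 190 (x) x 270 (y), flat floor at z 6, rim 9 thick and 24 high, steel handles to z 42 at both short ends. Origin: centre of its underside. The white jar stands at its +y end; the -y end is empty: its middle is at x 0, y -65 in the tray frame.
- salt: White ceramic lidded jar, 87 diameter, 110 tall with its knob, 0.75 kg, loose, on the tray near x 0, y +67 of the tray frame. Origin: centre of its underside. Not to be disturbed.
- spice_dark: Loose spice jar with a dark lid, 44 diameter, 96 tall, in the rack's +y bay. Origin: centre of its underside. Not to be disturbed.
- spice_white: Loose spice jar with a white lid, 47 diameter, 98 tall, in the rack's -y bay. Origin: centre of its underside. Not to be disturbed.

How it is judged:
On the way, in this order (a step that is already met when the one before it is completed fails the run):
1. the leaning mill has shoved both dividers at least 3 mm outward while its foot is still in the rack's recess (value of joint each of div_left, div_right above 0.003 m and angle between mill's own z axis and vertical above 0.03 rad and z of mill in the frame of rack below 0.021 m), for 0.05 s.
2. the mill is raised so that its foot is above the front rail (z of mill in the frame of rack above 0.056 m), for 0.1 s.
At the end, for the whole second after the job is handed in: The mill stands upright (within 0.06 rad) and still on the tray floor; the rack stands flat within 40 mm of where it was; the two spice jars stand upright in the rack within 50 mm of where they were; the white jar stands upright within 30 mm of where it was (z of mill in the frame of tray between 0.002 and 0.011 m and x of mill in the frame of tray between -0.08 and 0.08 m and y of mill in the frame of tray between -0.12 and 0.12 m and angle between mill's own z axis and vertical below 0.06 rad and linear speed of mill below 0.02 m/s and angle between rack's own z axis and vertical below 0.03 rad and distance of rack from where it was at the start of the episode below 0.04 m and angle between each of salt, spice_dark, spice_white's own z axis and vertical below 0.1 rad and distance of salt from where it was at the start of the episode below 0.03 m and z of each of spice_dark, spice_white in the frame of rack below 0.03 m and distance of each of spice_dark, spice_white from where it was at the start of the episode below 0.05 m); the robot touches nothing.
It fails at once if the rack is lifted or tipped off its feet (height (world z) of rack above 0.01 m or angle between rack's own z axis and vertical above 0.1 rad).
It fails at once if a jar in the rack or on the tray is tipped over (angle between any of salt, spice_dark, spice_white's own z axis and vertical above 0.5 rad).
It fails at once if the mill is dropped or slammed on the tray (contact force between mill and tray above 40 N).
It also fails if it takes over 61 s, if anything falls off the work surface, if the arm or the gripper's body presses on something with over 40 N, if the wrist force passes 120 N, or if a joint passes its speed limit or range.

ROBOT

A 7-joint arm with a two-finger parallel gripper is mounted at the origin on a cart in front of the work surface, level with it; the furniture and walls round the work are solid. World frame = base frame: x ahead of the robot, y to its left, z up, the work surface at z = 0. Lengths are in m, angles in rad, forces in N, time in s.
With the tool pointing down it reaches from about 0.35 to 0.9 m from the base axis. Payload 8.1 kg.
Tool frame: the origin (TCP) lies on the front face of the gripper's body, between the roots of the fingers; the fingertips stand 66 mm ahead of it and the grasp point (between the pads) lies 47 mm ahead of it (arm.finger_overhang is the distance from the TCP to the fingertips, in m); z points along the fingers, y is the line along which they close (so a half turn about z gives the same grasp; the last joint's range is limited). The gripper opens to 92 mm and grips with 3 to 60 N. Pads are 19 mm wide; open, the fingers measure 130 mm over their backs; the gripper's body (75 mm by 190 mm) begins 47 mm behind the grasp point.
Start: joints at [1.038, 0.434, 0.025, 1.573, -0.012, 1.134, -0.075], TCP at [0.26, -0.568, 0.292] pointing down, gripper open.
Joint ranges: [-2.62, 2.62], [-0.44, 2.09], [-1.27, 1.32], [0.08, 2.57], [-1.32, 4.46], [0.12, 2], [-2.74, 2.74]. Speed limits (rad/s): [2.22, 2.22, 3.01, 3.01, 3.14, 3.14, 3.14].

INTERFACE

Orientations are given as a rotation vector (axis times angle).
In Python, from cell import readout, cams, workorder, spotter, arm gives the robot as it stands.
- The arm moves only by the tool hand_motion, called after ">>>" as a command line: name --argument value ..., lists and objects as JSON in quotes. Schema: {"type":"object","properties":{"ticks":{"type":"object","properties":{"segments":{"type":"array","items":{"type":"array","items":{"type":"number"},"minItems":5,"maxItems":5},"minItems":1,"maxItems":10}},"additionalProperties":false,"required":["segments"]},"force":{"type":"number"},"only":{"type":"string"},"quiet":{"type":"boolean"},"lines":{"type":"string"}},"required":["ticks"],"additionalProperties":false}. ticks is an object whose key "segments" holds a list of rows, 1 to 10 of them, each of 5 numbers: dx, dy, dz in shares of the most that a row can go, 1 being 50 mm, then a turn about the tool's z in normalised numbers (1 is 2 pi rad), then the opening from 0.0 (shut) to 1.0 (fully open); each row shifts and turns the commanded pose from where the row before left it, along the tool's axes as they then stand; what a row does not reach is not made up. A row lasts 1/10 s, in which the tool goes at most 0.05 m and 0.15 rad, less where a joint would pass 70% of its speed; a pose out of reach is approached as far as the arm can. The fingers move at their own pace and stop on an object; force is the grip in N (left out, the last holds). Time passes only in rows, so rows that do not move let the fingers close. The tool returns the time, the measured TCP pose, the force, the opening and the grip force at its end. only (a regular expression) keeps the lines of the reply that match it, lines (a string "A,B") keeps lines A to B, and quiet returns only ok. Input that does not fit is refused with a message, and nothing moves.
- readout.observe(): the state, without advancing time (a new reading comes with each control period).
- cams.get_image(name): name is "scene" or "top" or "wrist"; returns a dict with "image" (384x512x3 uint8, blue, green, red), "fx", "fy", "cx", "cy" (pixels), "distortion" ([k1, k2, p1, p2, k3] as OpenCV has them; the pictures are not rectified), "cam_to_world" (4x4, takes a point from camera to world coordinates); the wrist camera has in their place "mount" (4x4, takes a point from camera to tool coordinates, whose origin is the TCP and whose axes are the flange's). Camera axes: x right, y down, z forward; pixel columns grow to the right and rows downward; lengths in m; the calibration is good to about 2 mm. A picture is of the moment at which its call begins: read the wrist's pose just before it. There is no depth.
- workorder.sign_off(): hands the job in; it is judged then, once.
Trained networks look in a picture, given as the dict that the camera call returned (one of the last four; its "shot" number tells which), for a name from the list of things; names that differ only in an ending like _2 or _b are one class to them, and where a whole thing is asked for, a point or a joint stands for the part that bears it (a point fixed in the world has none). Each returns a list of dicts, best first, with "score" (0 to 1); they miss things now and then, are a little off and sometimes report something else, mostly with a low value. They report only what shows in the picture. A call takes as long as a camera call.
- spotter.boxes_of(picture, name): "centre" ([x, y, z] in m, in the coordinates of the camera as it stood for that picture, good to about 4 mm: the middle of the surface that is visible of it).
The state is a dict: "clock": time; "joints": joint angles; "dq": joint speeds; "joint_efforts": joint torques, N m; "position": TCP position; "ee_rot": TCP orientation; "force": force on the tool from outside, world axes, zero at the start; "ft_torque": the same for the moment, N m; "width": opening from 0.0 (shut) to 1.0 (fully open); "gripper_force": force on a finger pad.
Only numpy, scipy, OpenCV 4.12 (cv2) and the standard library are available. Lean on these libraries where they do the work, as an engineer would, in place of code of your own. Each camera call takes 0.05 s, during which the arm holds its last target. There are 200 camera calls.

## Working session

There is one attempt and no reset: what is moved stays moved. The work goes in short steps, Python scripts to look and compute and a tool call to move; the robot and the scene stay as the last step left them, time stands still between calls to the robot, and variables do not carry over. Pictures are saved under pics/ and viewed, at most 10 in all, crops included, and the job is handed in when it is done.

```bash
mkdir -p pics; cat > h.py <<'E'
import numpy as np,cv2
from scipy.spatial.transform import Rotation as R
from cell import readout,cams,workorder,spotter,arm
def shot(n):
    s=readout.observe() if n=="wrist" else None
    p=cams.get_image(n)
    if n=="wrist":
        T=np.eye(4);T[:3,:3]=R.from_rotvec(s["ee_rot"]).as_matrix();T[:3,3]=s["position"];p["T"]=T@p["mount"]
    else: p["T"]=np.array(p["cam_to_world"])
    return p
def find(p,names):
    for n in names:
        for d in spotter.boxes_of(p,n)[:2]:
            c=p["T"]@np.r_[d["centre"],1]; print(n,round(d["score"],2),c[:3].round(4))
def K(p): return np.array([[p["fx"],0,p["cx"]],[0,p["fy"],p["cy"]],[0,0,1.]])
def ray(p,uv,z):
    x=cv2.undistortPoints(np.array([[uv]],float),K(p),np.array(p["distortion"]))[0,0]
    d=p["T"][:3,:3]@np.r_[x,1];o=p["T"][:3,3];return o+d*(z-o[2])/d[2]
def proj(p,P):
    Ti=np.linalg.inv(p["T"]);r=cv2.Rodrigues(Ti[:3,:3])[0]
    return cv2.projectPoints(np.array(P,float).reshape(-1,1,3),r,Ti[:3,3],K(p),np.array(p["distortion"]))[0][:,0]
E
python3 - <<'E'
from h import *
ims=[]
for n in("scene","top"):
    p=shot(n);cv2.imwrite(f"pics/{n}0.png",p["image"]);print(n,p["T"].round(3).tolist())
    find(p,["mill","rack","div_left","div_right","tray","salt","spice_dark","spice_white"])
s=readout.observe();print({k:np.round(v,3).tolist() for k,v in s.items()});print(R.from_rotvec(s["ee_rot"]).as_matrix().round(3))
E
```

```text
scene [[-0.471, -0.596, 0.65, -0.214], [-0.882, 0.299, -0.365, 0.513], [0.023, -0.745, -0.667, 0.858], [0.0, 0.0, 0.0, 1.0]]
mill 0.7 [0.5171 0.248  0.1208]
rack 0.8 [0.5053 0.274  0.0327]
div_left 0.91 [0.5252 0.2808 0.0648]
div_right 0.62 [0.5162 0.2119 0.0602]
tray 0.66 [ 5.467e-01 -1.656e-01  4.000e-04]
salt 0.87 [ 0.5194 -0.0597  0.0812]
salt 0.26 [0.5054 0.2767 0.033 ]
spice_dark 0.68 [0.508  0.3554 0.0918]
spice_white 0.68 [0.5265 0.1505 0.087 ]
spice_white 0.63 [ 0.5448 -0.1623  0.0027]
top [[0.001, -0.995, 0.099, 0.435], [-1.0, -0.001, 0.003, 0.071], [-0.003, -0.099, -0.995, 1.1], [0.0, 0.0, 0.0, 1.0]]
mill 0.93 [0.5301 0.2367 0.1601]
mill 0.22 [0.524  0.3392 0.1169]
rack 0.62 [0.538  0.2416 0.0199]
div_left 0.72 [0.509  0.2739 0.0838]
div_right 0.77 [0.5351 0.2125 0.084 ]
tray 0.86 [ 0.5747 -0.1566  0.0066]
salt 0.72 [ 0.5393 -0.0691  0.1002]
spice_dark 0.93 [0.5254 0.3378 0.1166]
spice_white 0.53 [0.5411 0.1407 0.119 ]
{'clock': 0.9, 'joints': [1.038, 0.434, 0.025, 1.573, -0.012, 1.134, -0.075], 'dq': [-0.0, -0.001, 0.0, -0.002, 0.001, -0.001, 0.001], 'joint_efforts': [-0.0, -66.766, 0.984, -31.482, -0.061, 0.032, 0.0], 'position': [0.26, -0.568, 0.292], 'ee_rot': [3.069, 0.67, -0.0], 'force': [1.216, -0.558, -0.161], 'ft_torque': [0.049, -0.037, -0.026], 'gripper_force': 0.0, 'width': 0.999}
[[ 0.909  0.417  0.   ]
 [ 0.417 -0.909 -0.   ]
 [-0.     0.    -1.   ]]
```

View pics/scene0.png

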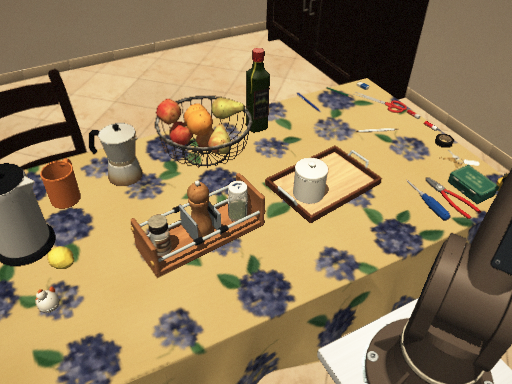

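View pics/top0.png

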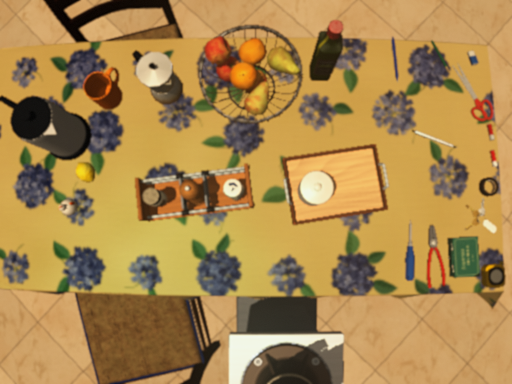

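The scene picture shows the mill at (200,210) between the dividers, with the tray and white jar at (312,180). In the top view the mill is at (190,188), the rack is yawed about 0.08 rad, and the tray's empty end is at (358,182). I'll turn to the rack's yaw first, then move above the mill.

The manual's scale: shifts go in shares of 50 mm and turns go in shares of 2 pi rad. Converting my numbers, -0.04 m is -0.8, 0.016 m is 0.32, 0.12 rad / 6.2832 = 0.0191.

>>> hand_motion --ticks '{"segments":[[0, 0, 0, 0.0191, 1], [0, 0, 0, 0.0191, 1], [0, 0, 0, 0.0175, 1], [0.32, -0.8, 0, 0, 1], [0.32, -0.8, 0, 0, 1], [0.32, -0.8, 0, 0, 1], [0.32, -0.8, 0, 0, 1], [0.32, -0.8, 0, 0, 1], [0.32, -0.8, 0, 0, 1], [0.32, -0.8, 0, 0, 1]]}'

```text
clock: 1.9
position: [0.35, -0.2785, 0.2925]
ee_rot: [3.139, 0.125, 0.001]
force: [0.9, -0.3, -0.3]
width: 0.998
gripper_force: 0.0
```

>>> hand_motion --ticks '{"segments":[[0.32, -0.8, 0, 0, 1], [0.32, -0.8, 0, 0, 1], [0.32, -0.8, 0, 0, 1], [0.32, -0.8, 0, 0, 1], [0.32, -0.8, 0, 0, 1], [0.32, -0.8, 0, 0, 1], [0.32, -0.8, 0, 0, 1], [0.32, -0.8, 0, 0, 1], [0, 0, 0, 0, 1], [0, 0, 0, 0, 1]]}'

```text
clock: 2.9
position: [0.4519, 0.0499, 0.2922]
ee_rot: [-3.139, -0.129, 0.0]
force: [-0.3, -0.5, 0.3]
width: 1.0
gripper_force: 0.0
```

```bash
python3 - <<'E'
from h import *
p=shot("wrist");cv2.imwrite("pics/w1.png",p["image"]);print(p["T"].round(3).tolist())
find(p,["mill","rack","div_left","div_right","spice_dark","spice_white","tray"])
p=shot("top")
for uv,z in[((283,157),.024),((375,145),.024),((386,208),.024),((293,223),.024)]:print(ray(p,uv,z).round(3))
E
```

```text
[[0.082, -0.948, -0.308, 0.536], [-0.997, -0.078, -0.026, 0.057], [0.001, 0.309, -0.951, 0.384], [0.0, 0.0, 0.0, 1.0]]
mill 0.97 [0.5343 0.2347 0.1522]
rack 0.8 [0.5548 0.2113 0.0524]
div_left 0.69 [0.5061 0.2733 0.0679]
div_right 0.67 [0.5462 0.2152 0.0699]
spice_dark 0.47 [0.5072 0.3376 0.0687]
spice_white 0.67 [0.5486 0.1379 0.1199]
tray 0.9 [ 0.5883 -0.143   0.0035]
[0.639 0.007 0.024]
[ 0.675 -0.253  0.024]
[ 0.497 -0.279  0.024]
[ 0.457 -0.019  0.024]
```

To row units: -0.036 m is -0.72, 0.018 m is 0.36.

>>> hand_motion --ticks '{"segments":[[0.36, -0.72, 0, 0, 1], [0.36, -0.72, 0, 0, 1], [0.36, -0.72, 0, 0, 1], [0.36, -0.72, 0, 0, 1], [0.36, -0.72, 0, 0, 1], [0, 0, 0, 0, 1], [0, 0, 0, 0, 1]]}'

```text
clock: 4.05
position: [0.5271, 0.2363, 0.2917]
ee_rot: [3.139, 0.127, -0.001]
force: [0.0, -0.8, 0.0]
width: 0.999
gripper_force: 0.0
```

```bash
python3 - <<'E'
from h import *
p=shot("wrist");cv2.imwrite("pics/w2.png",p["image"]);print(p["T"].round(3).tolist())
find(p,["mill","rack","div_left","div_right","spice_dark","spice_white"])
E
```

```text
[[0.081, -0.948, -0.309, 0.611], [-0.997, -0.077, -0.026, 0.244], [0.001, 0.31, -0.951, 0.383], [0.0, 0.0, 0.0, 1.0]]
mill 0.6 [0.5472 0.2463 0.1623]
rack 0.55 [0.5556 0.2523 0.0418]
div_left 0.93 [0.5603 0.2791 0.0836]
div_right 0.56 [0.5557 0.2188 0.0845]
spice_dark 0.56 [0.5331 0.3446 0.1173]
spice_white 0.88 [0.5489 0.153  0.1216]
```

View pics/w2.png

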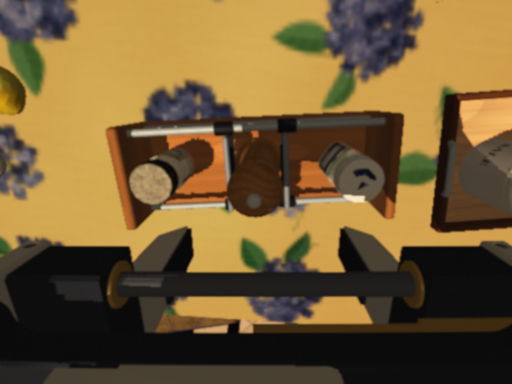

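The wrist view shows the mill knob at (255,201), the dividers at x≈230 and 286, and the rack's top edges running nearly along the rows.

```bash
python3 - <<'E'
from h import *
p=shot("wrist")
print("knob",ray(p,(255,201),.178))
for n,uv,z in[("lidD",(153,184),.117),("lidW",(362,180),.119),("endL top back",(110,129),.101),("endR top back",(402,114),.101),("endL front",(131,228),.101),("endR front",(391,216),.101),("divL",(231,210),.096),("divR",(287,206),.096)]:print(n,ray(p,uv,z).round(4))
q=shot("scene");print("knob proj",proj(q,[ray(p,(255,201),.178)]))
im=q["image"][150:300,110:310];cv2.imwrite("pics/s2.png",cv2.resize(im,None,fx=4,fy=4,interpolation=2))
E
```

```text
knob [0.5364291  0.24384205 0.178     ]
lidD [0.5242 0.3467 0.117 ]
lidW [0.545  0.1411 0.119 ]
endL top back [0.573  0.3932 0.101 ]
endR top back [0.6098 0.1073 0.101 ]
endL front [0.4659 0.3797 0.101 ]
endR front [0.5026 0.0949 0.101 ]
divL [0.494  0.2703 0.096 ]
divR [0.5035 0.2092 0.096 ]
knob proj [[196.98121339 180.98554675]]
```

View pics/s2.png

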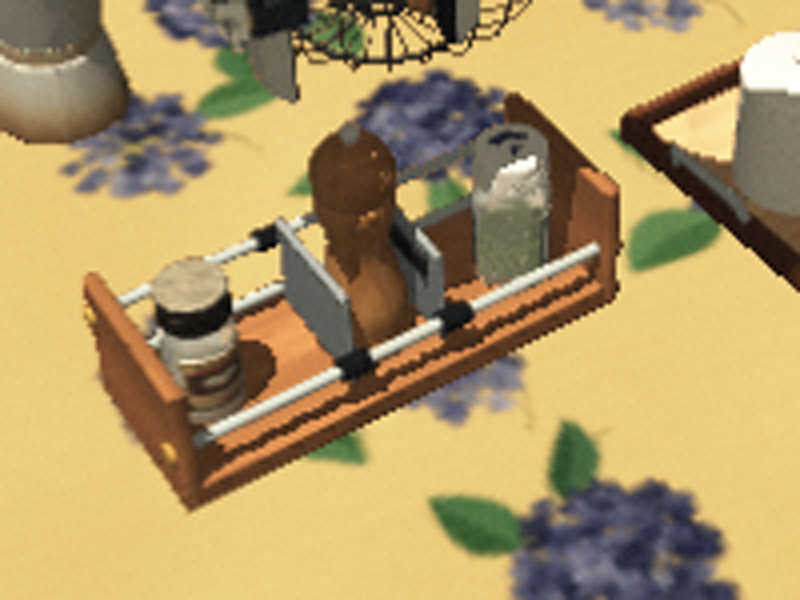

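To row units: 0.03 m is 0.6, 0.0103 m is 0.206, -0.047 rad / 6.2832 = -0.0075.

>>> hand_motion --ticks '{"segments":[[0, 0, 0, -0.0075, 1], [0.206, -0.128, 0, 0, 1], [0, 0, 0, 0, 1], [0, 0, 0.6, 0, 1], [0, 0, 0.6, 0, 1], [0, 0, 0.4, 0, 1], [0, 0, 0.2, 0, 1], [0, 0, 0.12, 0, 1], [0, 0, 0, 0, 1], [0, 0, 0, 0, 1]]}' --force 25

```text
clock: 5.5
position: [0.5371, 0.2437, 0.1971]
ee_rot: [-3.135, -0.199, -0.002]
force: [-0.7, -0.2, -0.1]
width: 1.001
gripper_force: 0.0
```

>>> hand_motion --ticks '{"segments":[[0, 0, 0, 0, 0.7], [0, 0, 0, 0, 0.7], [0, 0, 0, 0, 0.7], [0, 0, 0, 0, 0.7]]}'

```text
clock: 5.9
position: [0.5368, 0.2433, 0.1965]
ee_rot: [-3.135, -0.199, -0.001]
force: [-0.1, -0.7, -0.9]
width: 0.719
gripper_force: 0.0
```

>>> hand_motion --ticks '{"segments":[[0, -0.08, 0, 0, 0.7], [0, -0.08, 0, 0, 0.7], [0, -0.06, 0, 0, 0.7], [0, 0, 0, 0, 0.7]]}'

```text
clock: 6.3
position: [0.5352, 0.2544, 0.1961]
ee_rot: [3.135, 0.2, -0.0]
force: [-0.8, -1.3, 1.4]
width: 0.702
gripper_force: 0.3
```

>>> hand_motion --ticks '{"segments":[[0, -0.06, 0, 0, 0.7], [0, -0.06, 0, 0, 0.7], [0, 0, 0, 0, 0.7]]}'

```text
clock: 6.6
position: [0.5353, 0.258, 0.1965]
ee_rot: [3.132, 0.196, 0.001]
force: [0.7, -7.6, 6.9]
width: 0.7
gripper_force: 4.0
```

To row units: -0.003 m is -0.06.

>>> hand_motion --ticks '{"segments":[[0, -0.06, 0, 0, 0.7], [0, -0.06, 0, 0, 0.7], [0, 0, 0, 0, 0.7]]}'

```text
clock: 6.9
position: [0.5352, 0.2629, 0.197]
ee_rot: [3.131, 0.194, 0.002]
force: [0.4, -11.7, 10.7]
width: 0.701
gripper_force: 6.2
```

>>> hand_motion --ticks '{"segments":[[0, -0.06, 0, 0, 0.7], [0, -0.06, 0, 0, 0.7], [0, 0, 0, 0, 0.7]]}'

```text
clock: 7.2
position: [0.5349, 0.2688, 0.1974]
ee_rot: [3.131, 0.194, 0.004]
force: [1.6, -13.1, 12.7]
width: 0.701
gripper_force: 7.1
```

```bash
python3 - <<'E'
from h import *
p=shot("scene")
im=p["image"][150:300,110:310];cv2.imwrite("pics/s3.png",cv2.resize(im,None,fx=4,fy=4,interpolation=2))
E
```

```text
(no output)
```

View pics/s3.png

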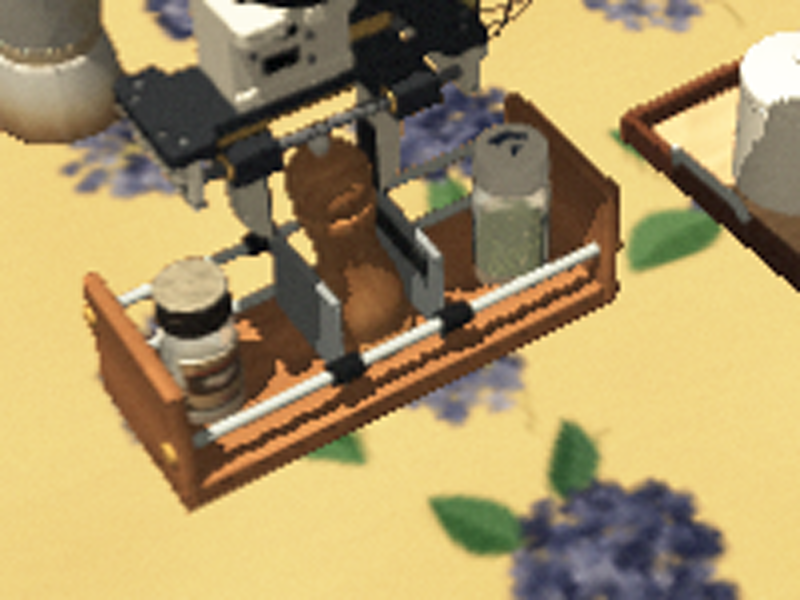

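The mill leans left, and the left divider's front collar has shifted from (357,362) to (346,368), about 5 mm. The rack and jars have not moved. I'll push a little further, then reverse.

To row units: -0.003 m is -0.06.

>>> hand_motion --ticks '{"segments":[[0, -0.06, 0, 0, 0.7], [0, -0.06, 0, 0, 0.7], [0, 0, 0, 0, 0.7]]}'

```text
clock: 7.55
position: [0.5343, 0.2747, 0.1976]
ee_rot: [3.131, 0.194, 0.004]
force: [2.8, -11.7, 15.2]
width: 0.704
gripper_force: 7.7
```

>>> hand_motion --ticks '{"segments":[[0, 0.12, 0, 0, 0.7], [0, 0.12, 0, 0, 0.7], [0, 0.12, 0, 0, 0.7], [0, 0.12, 0, 0, 0.7], [0, 0.12, 0, 0, 0.7], [0, 0.08, 0, 0, 0.7], [0, 0, 0, 0, 0.7]]}'

```text
clock: 8.25
position: [0.5367, 0.2434, 0.1961]
ee_rot: [3.135, 0.197, -0.0]
force: [-0.1, -0.4, -0.1]
width: 0.704
gripper_force: 0.0
```

>>> hand_motion --ticks '{"segments":[[0, 0.06, 0, 0, 0.7], [0, 0.06, 0, 0, 0.7], [0, 0, 0, 0, 0.7]]}'

```text
clock: 8.55
position: [0.5374, 0.2382, 0.1963]
ee_rot: [-3.135, -0.199, -0.0]
force: [-0.6, 0.2, 0.9]
width: 0.699
gripper_force: 0.3
```

To row units: 0.004 m is 0.08, 0.003 m is 0.06.

>>> hand_motion --ticks '{"segments":[[0, 0.08, 0, 0, 0.7], [0, 0.06, 0, 0, 0.7], [0, 0.06, 0, 0, 0.7], [0, 0, 0, 0, 0.7]]}'

```text
clock: 8.95
position: [0.5386, 0.2318, 0.1976]
ee_rot: [-3.13, -0.202, -0.004]
force: [-1.6, 8.9, 5.5]
width: 0.702
gripper_force: 4.9
```

>>> hand_motion --ticks '{"segments":[[0, 0.06, 0, 0, 0.7], [0, 0.06, 0, 0, 0.7], [0, 0.06, 0, 0, 0.7], [0, 0, 0, 0, 0.7]]}'

```text
clock: 9.35
position: [0.5405, 0.2247, 0.1991]
ee_rot: [-3.127, -0.203, -0.009]
force: [-3.7, 12.4, 12.8]
width: 0.7
gripper_force: 7.1
```

>>> hand_motion --ticks '{"segments":[[0, 0.06, 0, 0, 0.7], [0, 0.06, 0, 0, 0.7], [0, 0.04, 0, 0, 0.7], [0, 0, 0, 0, 0.7]]}'

```text
clock: 9.75
position: [0.5419, 0.2174, 0.1998]
ee_rot: [-3.126, -0.203, -0.011]
force: [-2.1, 12.5, 17.2]
width: 0.698
gripper_force: 8.2
```

```bash
python3 - <<'E'
from h import *
p=shot("scene")
im=p["image"][150:300,110:310];cv2.imwrite("pics/s4.png",cv2.resize(im,None,fx=4,fy=4,interpolation=2))
E
```

```text
(no output)
```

View pics/s4.png

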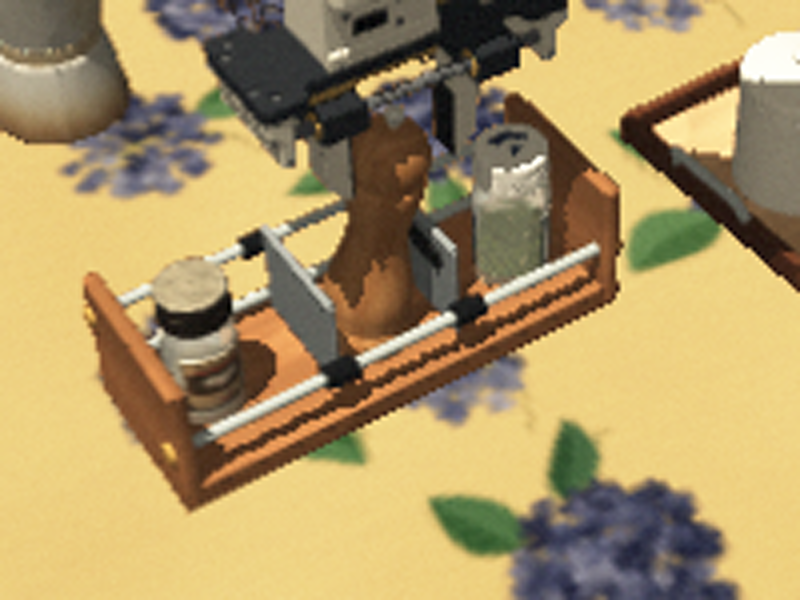

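Both dividers are now well out: the left collar is at (342,372) and the right at (470,309), roughly 8 mm or more each. The mill leans right with its foot still in the recess. Next I'll centre, grip and lift.

To row units: -0.006 m is -0.12, -0.003 m is -0.06.

>>> hand_motion --ticks '{"segments":[[0, -0.12, 0, 0, 0.7], [0, -0.12, 0, 0, 0.7], [0, -0.12, 0, 0, 0.7], [0, -0.12, 0, 0, 0.7], [0, -0.06, 0, 0, 0.7], [0, 0, 0, 0, 0.7]]}'

```text
clock: 10.4
position: [0.537, 0.2387, 0.1959]
ee_rot: [3.135, 0.2, -0.001]
force: [-0.9, 0.6, 0.2]
width: 0.7
gripper_force: 0.1
```

>>> hand_motion --ticks '{"segments":[[0, 0, 0, 0, 0.5], [0, 0, 0, 0, 0.3], [0, 0, 0, 0, 0.3], [0, 0, 0, 0, 0.3], [0, 0, 0, 0, 0.3]]}' --force 25

```text
clock: 10.9
position: [0.5373, 0.2381, 0.1962]
ee_rot: [3.135, 0.199, -0.0]
force: [-0.4, -0.3, 0.0]
width: 0.523
gripper_force: 24.4
```

>>> hand_motion --ticks '{"segments":[[0, 0, -0.1, 0, 0.3], [0, 0, -0.2, 0, 0.3], [0, 0, -0.2, 0, 0.3], [0, 0, 0, 0, 0.3]]}'

```text
clock: 11.3
position: [0.5381, 0.2389, 0.2233]
ee_rot: [-3.134, -0.199, -0.005]
force: [0.7, 1.3, -1.4]
width: 0.521
gripper_force: 24.3
```

To row units: -0.03 m is -0.6, -0.02 m is -0.4.

>>> hand_motion --ticks '{"segments":[[0, 0, -0.4, 0, 0.3], [0, 0, -0.6, 0, 0.3], [0, 0, -0.6, 0, 0.3], [0, 0, -0.6, 0, 0.3], [0, 0, -0.2, 0, 0.3], [0, 0, 0, 0, 0.3], [0, 0, 0, 0, 0.3]]}'

```text
clock: 12.0
position: [0.5369, 0.2379, 0.3397]
ee_rot: [3.134, 0.199, -0.003]
force: [0.1, 0.1, -3.3]
width: 0.523
gripper_force: 24.3
```

```bash
python3 - <<'E'
from h import *
p=shot("scene");cv2.imwrite("pics/s5.png",cv2.resize(p["image"][80:300,110:400],None,fx=2.6,fy=2.6))
find(p,["mill","tray","salt"])
p=shot("top");find(p,["mill","tray","salt"])
E
```

```text
mill 0.95 [0.5162 0.2476 0.2364]
mill 0.44 [0.5256 0.1479 0.0867]
tray 0.75 [ 0.5454 -0.1649  0.0011]
salt 0.68 [ 0.5207 -0.0582  0.0832]
tray 0.57 [ 0.5758 -0.1565  0.0089]
salt 0.97 [ 0.54   -0.0702  0.1008]
```

View pics/s5.png

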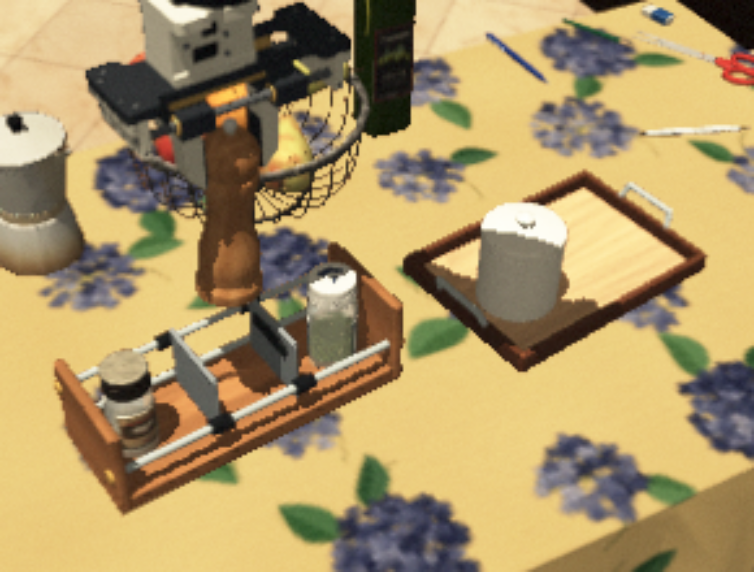

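The mill hangs free above the rack, and the rack and jars are in place. The tray corners are near (403,260), (587,173), (706,260) and (523,368) in this crop.

```bash
python3 - <<'E'
from h import *
p=shot("scene")
c=[]
for uv in((403,260),(587,173),(706,260),(523,368)):
    c.append(ray(p,(uv[0]/2.6+110,uv[1]/2.6+80),.024)); print(c[-1].round(3))
c=np.array(c);m=c.mean(0)
ax=((c[0]+c[3])-(c[1]+c[2]))/2;print(m,np.arctan2(-ax[0],ax[1]),np.linalg.norm(ax))
print("salt knob",ray(p,(526/2.6+110,221/2.6+80),.114))
E
```

```text
[0.627 0.016 0.024]
[ 0.667 -0.25   0.024]
[ 0.482 -0.274  0.024]
[ 0.436 -0.011  0.024]
[ 0.5532758  -0.12960339  0.024     ] 0.16239704328857393 0.2677405190990468
salt knob [ 0.53387052 -0.06693112  0.114     ]
```

To row units: 0.04 m is 0.8, 0.03 m is 0.6.

>>> hand_motion --ticks '{"segments":[[0, 0.3, 0, 0, 0.3], [-0.06, 0.6, 0, 0, 0.3], [-0.06, 0.8, 0, 0, 0.3], [-0.06, 0.8, 0, 0, 0.3], [-0.06, 0.8, 0, 0, 0.3], [-0.06, 0.8, 0, 0, 0.3], [-0.06, 0.8, 0, 0, 0.3], [-0.06, 0.8, 0, 0, 0.3], [-0.06, 0.8, 0, 0, 0.3], [-0.06, 0.8, 0, 0, 0.3]]}'

```text
clock: 13.45
position: [0.5559, -0.1301, 0.3415]
ee_rot: [3.135, 0.197, 0.0]
force: [1.3, 0.7, -1.9]
width: 0.522
gripper_force: 24.4
```

>>> hand_motion --ticks '{"segments":[[0, 0.7, 0, 0, 0.3], [0, 0.5, 0, 0, 0.3], [0, 0.24, 0, 0, 0.3], [0, 0, 0, 0, 0.3], [0, 0, 0.4, 0, 0.3], [0, 0, 0.6, 0, 0.3], [0, 0, 0.6, 0, 0.3], [0, 0, 0.4, 0, 0.3], [0, 0, 0, 0, 0.3], [0, 0, 0, 0, 0.3]]}'

```text
clock: 14.45
position: [0.566, -0.1972, 0.2419]
ee_rot: [-3.134, -0.202, -0.0]
force: [0.8, 0.6, -2.1]
width: 0.519
gripper_force: 24.3
```

```bash
python3 - <<'E'
from h import *
p=shot("scene");cv2.imwrite("pics/s6.png",cv2.resize(p["image"][60:240,230:430],None,fx=3,fy=3))
E
```

```text
(no output)
```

View pics/s6.png

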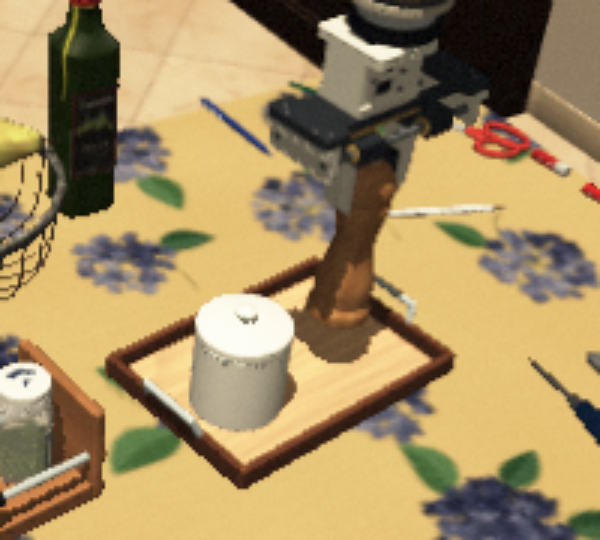

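The mill hangs over the empty tray end, from its foot at (343,318) up to its head at (375,180). I'll check how much of that slant is perspective.

```bash
python3 - <<'E'
from h import *
p=shot("scene")
q=proj(p,[[.566,-.197,z] for z in(.057,.117,.18,.194,.227)])
print(((q-[230,60])*3).round(0))
im=p["image"];b=im[:,:,0].astype(int);hsv=cv2.cvtColor(im,cv2.COLOR_BGR2HSV)
for r in range(110,172,4):
    row=im[r,325:385];hh=hsv[r,325:385];
    m=(hh[:,0]<14)&(hh[:,1]>110);ix=np.where(m)[0]+325
    print((r-60)*3,(ix.min()-230)*3 if len(ix) else None,(ix.max()-230)*3 if len(ix) else None)
E
```

```text
[[339. 304.]
 [349. 252.]
 [360. 193.]
 [362. 180.]
 [368. 147.]]
150 None None
162 369 369
174 366 393
186 369 390
198 384 387
210 336 384
222 336 378
234 339 372
246 333 369
258 312 363
270 288 369
282 285 351
294 315 366
306 306 381
318 318 399
330 393 420
```

To row units: 0.015 m is 0.3, 0.012 m is 0.24.

>>> hand_motion --ticks '{"segments":[[0, 0, 0.24, 0, 0.3], [0, 0, 0.3, 0, 0.3], [0, 0, 0.2, 0, 0.3], [0, 0, 0.08, 0, 0.3], [0, 0, 0.04, 0, 0.3], [0, 0, 0, 0, 0.3], [0, 0, 0, 0, 0.3]]}'

```text
clock: 15.25
position: [0.5661, -0.1987, 0.1988]
ee_rot: [3.135, 0.199, 0.001]
force: [-1.1, 0.3, -2.6]
width: 0.522
gripper_force: 24.3
```

>>> hand_motion --ticks '{"segments":[[0, 0, 0.04, 0, 0.3], [0, 0, 0.04, 0, 0.3], [0, 0, 0, 0, 0.3]]}'

```text
clock: 15.55
position: [0.5656, -0.1986, 0.194]
ee_rot: [-3.135, -0.199, 0.001]
force: [-0.9, -0.2, -1.3]
width: 0.522
gripper_force: 24.3
```

To row units: 0.001 m is 0.02.

>>> hand_motion --ticks '{"segments":[[0, 0, 0.02, 0, 0.3], [0, 0, 0.02, 0, 0.3], [0, 0, 0, 0, 0.3]]}'

```text
clock: 15.85
position: [0.5656, -0.1986, 0.1921]
ee_rot: [-3.135, -0.199, 0.0]
force: [-0.2, -0.5, -1.3]
width: 0.521
gripper_force: 24.3
```

>>> hand_motion --ticks '{"segments":[[0, 0, 0.02, 0, 0.3], [0, 0, 0.02, 0, 0.3], [0, 0, 0, 0, 0.3]]}'

```text
clock: 16.15
position: [0.5665, -0.1985, 0.1911]
ee_rot: [3.135, 0.199, 0.003]
force: [-0.3, 0.5, 3.3]
width: 0.519
gripper_force: 24.5
```

>>> hand_motion --ticks '{"segments":[[0, 0, 0.02, 0, 0.3], [0, 0, 0, 0, 0.3]]}'

```text
clock: 16.35
position: [0.5671, -0.1984, 0.1909]
ee_rot: [3.135, 0.2, 0.005]
force: [-1.6, 1.4, 10.1]
width: 0.522
gripper_force: 24.7
```

The foot is on the tray floor (TCP 0.191, as predicted). Now I'll ease the grip and open.

To row units: -0.001 m is -0.02.

>>> hand_motion --ticks '{"segments":[[0, 0, -0.02, 0, 0.3], [0, 0, 0, 0, 0.3], [0, 0, 0, 0, 0.3]]}' --force 5

```text
clock: 16.65
position: [0.5661, -0.1984, 0.1906]
ee_rot: [3.135, 0.199, 0.001]
force: [-1.2, 0.6, 5.7]
width: 0.532
gripper_force: 5.1
```

>>> hand_motion --ticks '{"segments":[[0, 0, 0, 0, 0.56], [0, 0, 0, 0, 0.62], [0, 0, 0, 0, 0.7], [0, 0, 0, 0, 0.85], [0, 0, 0, 0, 1], [0, 0, 0, 0, 1], [0, 0, 0, 0, 1]]}'

```text
clock: 17.35
position: [0.5657, -0.1987, 0.1902]
ee_rot: [3.135, 0.199, -0.0]
force: [0.5, -0.0, 1.0]
width: 0.978
gripper_force: 0.0
```

```bash
python3 - <<'E'
from h import *
p=shot("scene");cv2.imwrite("pics/s7.png",cv2.resize(p["image"][60:240,230:430],None,fx=3,fy=3))
E
```

```text
(no output)
```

View pics/s7.png

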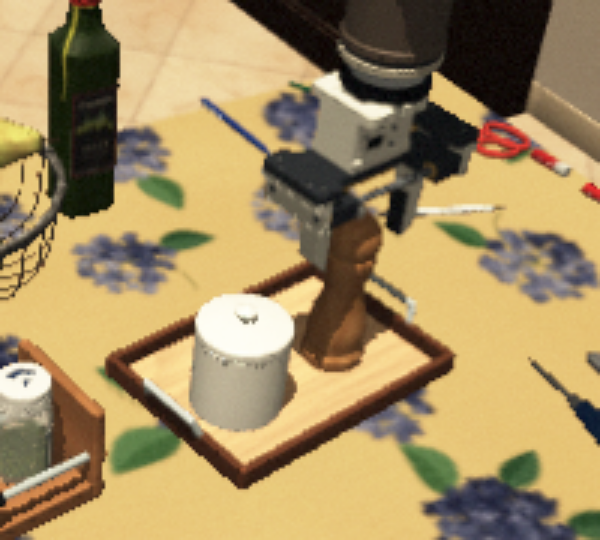

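The mill stands on the tray at (335,355), released and clear of the jar. I'll retreat straight up.

To row units: -0.03 m is -0.6, -0.02 m is -0.4.

>>> hand_motion --ticks '{"segments":[[0, 0, -0.2, 0, 1], [0, 0, -0.4, 0, 1], [0, 0, -0.6, 0, 1], [0, 0, -0.6, 0, 1], [0, 0, -0.6, 0, 1], [0, 0, -0.4, 0, 1], [0, 0, 0, 0, 1], [0, 0, 0, 0, 1], [0, 0, 0, 0, 1]]}'

```text
clock: 18.3
position: [0.5652, -0.1985, 0.3294]
ee_rot: [-3.135, -0.199, 0.002]
force: [-0.5, -0.3, -0.2]
width: 1.0
gripper_force: 0.0
```

```bash
python3 - <<'E'
from h import *
p=shot("scene");cv2.imwrite("pics/s8.png",cv2.resize(p["image"][60:300,110:430],None,fx=2.4,fy=2.4))
E
```

```text
(no output)
```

View pics/s8.png

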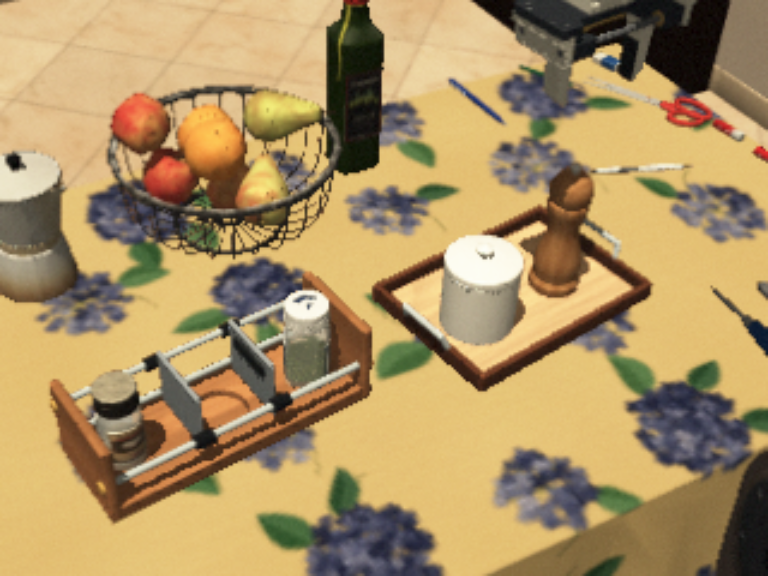

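The mill stands upright on the tray at (558,280), next to the white jar. The rack and its jars are where they were, and the gripper is clear.

```bash
python3 -c "
from cell import workorder
print(workorder.sign_off())"
```

```text
the job is handed in; nothing more can be done
None
```

I worked the mill loose by leaning it left and then right, lifted it over the rack's rail and set it upright on the tray beside the white jar. The final picture shows the rack and all the jars still standing in place, and the job is handed in; sign-off gave no verdict.

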